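# Open the dock shelf's charging bay and bar its panel open

## Robot

A 6-joint arm with a two-finger parallel gripper is mounted at the origin on the work surface. World frame = base frame: x ahead of the robot, y to its left, z up, the work surface at z = 0. Lengths are in mm, angles in rad, forces in N, time in s.
With the tool pointing down it reaches from about 275 to 750 mm from the base axis. Payload 10.2 kg.
Tool frame: the origin (TCP) lies midway between the tips of the shut fingers; the grasp point (between the pads) lies grip_depth behind it (grip_depth is the distance from the TCP to the grasp point, in mm); z points along the fingers, y is the line along which they close (so a half turn about z gives the same grasp; the last joint's range is limited). The gripper opens to 85 mm and grips with 20 to 120 N. Pads are 22 mm wide; open, the fingers measure 114 mm over their backs; the gripper's body (76 mm by 85 mm) begins 54 mm behind the grasp point. The pads swing forward as they close: fully open they stand 13 mm farther back than shut.
Start: joints at [1.04, 0.313, 1.498, -0, 1.331, -0.223], TCP at [159.068, 500.328, 231.294] pointing down, gripper open.
Joint ranges: [-2.94, 2.94], [-0.97, 2.17], [0.19, 2.56], [-1.23, 4.37], [0.02, 3.11], [-2.88, 2.88]. Speed limits (rad/s): [2.39, 2.39, 3.01, 3.14, 3.14, 3.14].

## Interface

Orientations are given as a unit quaternion [w, x, y, z].
In Python, from rig import * gives the robot as it stands.
- The arm moves only by the tool servo_tool, never from a script. Its argument "commands" is a list of rows, each a list of 3 entries, a list of its own where there are three numbers: the gripper command: -1 is fully open, 1 is shut, values between are in proportion, then the shift along the tool's x, y, z in m, then the turn, a rotation vector about the tool's x, y, z in units of 6 degrees (1.0 is 6 degrees). In form: [[grip, [dx, dy, dz], [ax, ay, az]], ...]. A call has 1 to 10 rows; each row shifts and turns the commanded pose from where the row before left it, along the tool's axes as they then stand; what a row does not reach is not made up. A row lasts 1/12 s, in which the tool goes at most 41.7 mm and 7.16 degrees, less where a joint would pass 70% of its speed; a pose out of reach is approached as far as the arm can. A call is refused whole if a number of a shift passes 0.0417 or a number of a turn 1, either way. A call with a gripper value outside its range is refused whole. The fingers move at their own pace and stop on an object; "squeeze" is the grip in N (left out, the last holds). Time passes only in rows, so rows that do not move let the fingers close. It gives the time, the measured TCP pose, the force, the opening and the grip force at its end, in the units of the state.
- sense(): the state, without advancing time (a new reading comes with each control period).
- capture(name): name is "scene" or "top" or "wrist"; returns a dict with "pixels" (480x640x3 uint8, red, green, blue), "z_map" (480x640 float32, mm along the optical axis (not along the pixel's ray), 0 where there is no reading), "fx", "fy", "cx", "cy" (pixels), "distortion" ([k1, k2, p1, p2, k3] as OpenCV has them; the pictures are not rectified), "rvec" (rotation vector, rad) and "tvec" (3), from world to camera coordinates, as OpenCV has them; the wrist camera has in their place "T_tool_cam" (4x4, takes a point from camera to tool coordinates, whose origin is the TCP and whose axes are the flange's). Camera axes: x right, y down, z forward; pixel columns grow to the right and rows downward; lengths in mm; the calibration is good to about 2 mm. A picture is of the moment at which its call begins: read the wrist's pose just before it.
- finish_job(): hands the job in; it is judged then, once.
The state is a dict: "time_s": time; "joints": joint angles; "dq": joint speeds; "tau": joint torques, N m; "eef_pos": TCP position; "ee_rot": TCP orientation; "force": force on the tool from outside, world axes, zero at the start; "wrist_torque": the same for the moment, N m; "grip_width": opening from 0.0 (shut) to 1.0 (fully open); "grip_force": force on a finger pad.
Only numpy, scipy, OpenCV 4.12 (cv2) and the standard library are available. Lean on these libraries where they do the work, as an engineer would, in place of code of your own. Each camera call takes 0.05 s, during which the arm holds its last target. There are 200 camera calls.

## Task

Open the charging bay of the white dock shelf: with a fingertip, swing the lever of the brass half-moon catch right round from the right to the left, push the wooden panel to the right until it is fully open, then swing the lever back round to the right so that the half-moon bars the panel from sliding shut. Push gently, grip and lift nothing, and leave the phone stand and everything else on and around the shelf where it is.

Things in the scene. Friction and masses are not known exactly. Their poses are not given: they have to be found in the camera images.
- dock: White pine dock shelf, deck 85 mm above the table. Origin at table height; x to its back, y to its left seen from the robot. In this frame, in mm (used below too): shelf x -140 (front) to 170, y -240 to 240; charging bay, a well in the deck, x -42 to 62, y 36 to 184, its floor at z 12; lip 18 high along the back edge. Else only the panel and the catch rise from the deck.
- panel (a joint): Pine panel 14 mm thick, 140 (shelf x -60 to 80) x 170 mm, top at z 100, sliding on the deck. In m: 0 = closed over the bay (y 26 to 196); grows to the right (-y); 0.222 = fully open, at its stop (y -196 to -26). Friction about 2 N. The half-moon blocks it until the catch is clear.
- panel_push (a point): Push point on the panel's upright left end face, shelf x 0, z 103; moves with the panel (shelf y 196 closed, -26 open). Here a pine finger strip, 16 mm wide, x -35 to 55, stands on the panel flush with its left end: the face is 30 mm tall (z 86 to 116). Push towards shelf -y.
- catch (a joint): Brass half-moon catch on the deck before the panel, upright axis. In rad: 0 = lever pointing right (-y), half-moon to the back, barring the panel, stop; grows as the lever swings clockwise from above, over the front (1.57: lever to -x); 3.14 = lever left (+y), half-moon to the front, stop; clear of the panel from 2.63. Stays where left, friction 0.06 N m. Starts at 0 to 0.25.
- catch_pivot (a point): On the catch's axis, z 100, at shelf x -74, y 0. The half-moon has a radius of 27 mm and lies at z 88 to 100; the hub has a radius of 10 mm; screw head up to z 107.
- lever_tip (a point): On the axis of the round stud at the lever's end, 64 mm from the catch's axis, z 100. The lever is a straight bar from the axis to here, 10 mm wide, z 89 to 105; the stud is 16 mm in diameter, z 89 to 114. The lever's end, 72 mm from the axis, sweeps 6 mm beyond the shelf's front edge.
- phone_stand: Cream plastic phone stand, 80 x 70 x 62 mm, loose in the bay, its top about 74 mm above the table, so below the deck. Origin under its centre. To be left alone.
- coin_cup: Copper coin cup, 66 mm wide, 58 mm high, loose on the deck behind the panel. Origin: centre of its underside. To be left alone.
- tealight_holder: Smoked glass tealight holder, 66 mm wide, 52 mm high, loose on the deck behind the panel. Origin: centre of its underside. To be left alone.
- key_fob: Green enamel key fob, a disc 38 mm wide and 7 mm thick with a steel loop, loose near the right front corner of the deck. Origin: centre of the disc's underside. To be left alone.
- glasses_case: Brown spectacle case, 62 x 160 x 42 mm, loose on the table to the left of the shelf. Origin: centre of its underside. To be left alone.
- sanitizer: Clear hand sanitizer bottle, 48 mm wide, 125 mm high, loose on the table to the right of the shelf. Origin: centre of its underside. To be left alone.
- plant_pot: Terracotta pot with a small succulent, 76 mm wide, 115 mm high, loose on the table to the left of the shelf, behind the spectacle case. Origin: centre of its underside. To be left alone.

How it is judged (in metres and radians):
On the way, in this order (a step that is already met when the one before it is completed fails the run):
1. the catch's lever is swung to the left, clear of the panel, with the panel still closed (value of joint catch above 2.63 rad and value of joint panel below 0.02 m), for 0.1 s.
2. the panel is pushed fully open (value of joint panel above 0.214 m and value of joint catch above 2.2 rad), for 0.1 s.
At the end, for the whole second after the job is handed in: The panel is fully open (within 8 mm of its stop) and at rest, the lever is back at the right within 0.3 rad of its stop and at rest, so that the half-moon bars the panel, and no loose thing has moved by more than 25 mm (value of joint panel above 0.214 m and value of joint catch below 0.3 rad and velocity of joint panel between -0.01 and 0.01 m/s and velocity of joint catch between -0.05 and 0.05 rad/s and distance of each of phone_stand, coin_cup, tealight_holder, key_fob, glasses_case, sanitizer, plant_pot from where it was at the start of the episode below 0.025 m); the robot touches nothing.
It fails at once if a loose thing on or beside the shelf is pushed away, lifted or carried (moved more than 25 mm) (distance of any of phone_stand, coin_cup, tealight_holder, key_fob, glasses_case, sanitizer, plant_pot from where it was at the start of the episode above 0.025 m).
It fails at once if the cup, the holder, the bottle, the pot or the phone stand is tipped (more than 0.35 rad) (angle between any of coin_cup, tealight_holder, sanitizer, plant_pot, phone_stand's own z axis and vertical above 0.35 rad).
It fails at once if the shelf or its fittings are gripped hard or forced (fingers press on them with more than 50 N) (contact force between the fingers and dock above 50 N).
It also fails if it takes over 64 s, if anything falls off the work surface, if the arm or the gripper's body presses on something with over 40 N, if the wrist force passes 120 N, or if a joint passes its speed limit or range.

## Working session

There is one attempt and no reset: what is moved stays moved. The work goes in short steps, Python scripts to look and compute and a tool call to move; the robot and the scene stay as the last step left them, time stands still between calls to the robot, and variables do not carry over. Pictures are saved under pics/ and viewed, at most 10 in all, crops included, and the job is handed in when it is done.

Besides the shell and the picture viewer there is one more tool, called as name(argument=value, ...), one argument or row to a line, values as JSON. servo_tool: Moves the arm, as the interface text tells. Its arguments: {"type":"object","properties":{"commands":{"type":"array"},"squeeze":{"type":"number"}},"required":["commands"]}

```bash
mkdir -p pics; ls
python3 - <<'E'
from rig import *
import cv2,numpy as np,pickle
s=sense();print(s)
for n in("top","scene"):
    c=capture(n);pickle.dump(c,open(n+'.pkl','wb'))
    cv2.imwrite(f'pics/{n}0.png',c['pixels'][:,:,::-1])
    R=cv2.Rodrigues(np.array(c['rvec'],float))[0];print(n,(-R.T@np.ravel(c['tvec'])).round(),R.round(2).tolist(),c['fx'])
E
```

```text
pics
{'time_s': 0.0, 'joints': array([ 1.03960714e+00,  3.13453915e-01,  1.49844973e+00,  9.60073769e-06,
        1.33099093e+00, -2.23421145e-01]), 'dq': array([ 0.00031136, -0.00143786, -0.00070173,  0.00063327,  0.0006346 ,
        0.00107078]), 'tau': array([ 6.40818489e-04, -4.12267077e+01, -2.59742939e+01, -1.52923376e-04,
        4.16922805e-03, -1.84601373e-05]), 'eef_pos': array([158.92483836, 500.09615028, 230.72831165]), 'ee_rot': array([-2.44159011e-04,  1.53278500e-01,  9.88182816e-01, -6.03455038e-04]), 'force': array([-0.0894888 ,  0.09489792,  0.30221829]), 'wrist_torque': array([-0.01143039,  0.01854055,  0.0255967 ]), 'grip_force': 0.0, 'grip_width': 0.9997935283484704}
top [ 514.   -4. 1229.] [[-0.02, -1.0, 0.01], [-1.0, 0.02, -0.08], [0.08, -0.01, -1.0]] 504.9151790466998
scene [1078. -902.  737.] [[0.88, 0.48, 0.01], [0.27, -0.47, -0.84], [-0.4, 0.74, -0.55]] 528.6289016003963
```

View pics/top0.png

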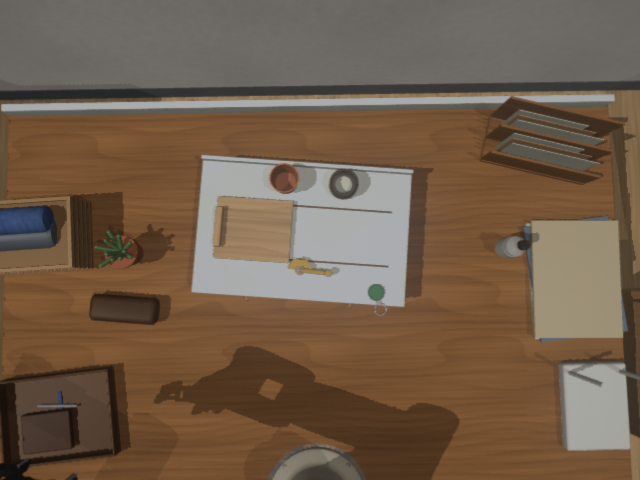

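View pics/scene0.png

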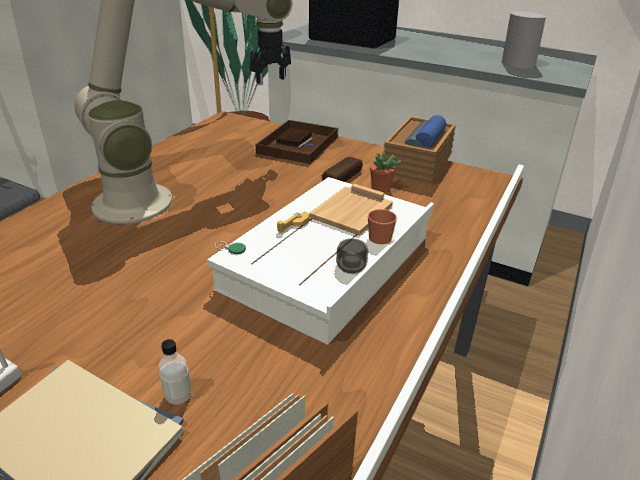

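The top view shows the shelf with its front corners near (193,293) and (406,305), panel closed at left, catch at (300,266) with lever pointing right to about (327,272). The arm isn't in the way. I'll enlarge the shelf.

```bash
cat > h.py <<'E'
import cv2,numpy as np,pickle
def ray(c,uv,z):
    "world points on plane z (mm) for pixels"
    K=np.array([[c['fx'],0,c['cx']],[0,c['fy'],c['cy']],[0,0,1]]);R=cv2.Rodrigues(np.array(c['rvec'],float))[0]
    n=cv2.undistortPoints(np.array(uv,float).reshape(-1,1,2),K,np.array(c['distortion'],float)).reshape(-1,2)
    d=np.c_[n,np.ones(len(n))]@R;o=-R.T@np.ravel(c['tvec'])
    return o+d*((np.ravel(z)-o[2])/d[:,2])[:,None]
E
python3 - <<'E'
from h import *
c=pickle.load(open('top.pkl','rb'))
im=c['pixels'][150:312,185:420,::-1]
cv2.imwrite('pics/crop.png',cv2.resize(im,None,fx=3.4,fy=3.4,interpolation=cv2.INTER_CUBIC))
E
```

```text
(no output)
```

View pics/crop.png

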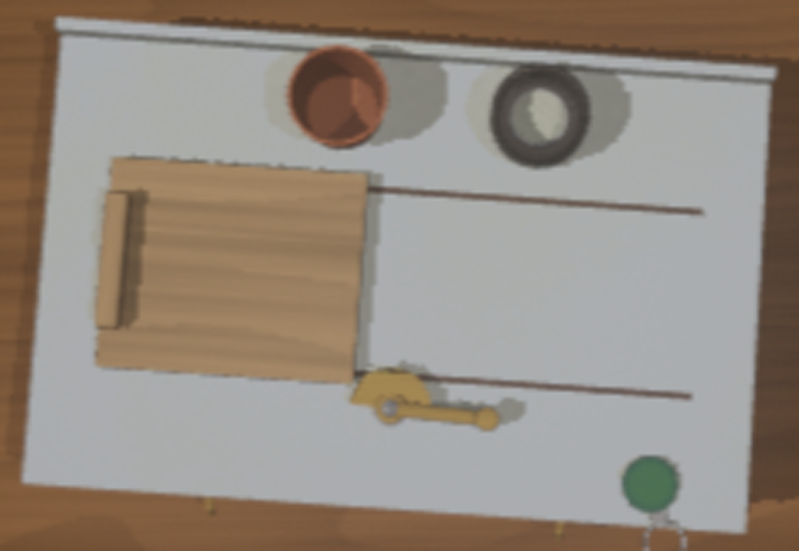

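The crop shows the deck's front corners at (22,483) and (747,532), the lip corners at (57,17) and (777,68), the panel corners, the screw at (389,408) and the stud at (487,419). I'll fit the shelf pose from these.

```bash
cat >> h.py <<'E'
def fit():
    c=pickle.load(open('top.pkl','rb'))
    P=np.array([(22,483,-140,240,85),(747,532,-140,-240,85),(57,17,170,240,103),(777,68,170,-240,103),(389,408,-74,0,107),
     (112,157,80,196,100),(368,172,80,26,100),(353,382,-60,26,100),(97,365,-60,196,100)],float)
    W=ray(c,(P[:,:2]+.5)/3.4+[185,150]-.5,P[:,4])[:,:2];S=P[:,2:4]
    U,_,V=np.linalg.svd((S-S.mean(0)).T@(W-W.mean(0)));R=(U@V).T
    t=W.mean(0)-R@S.mean(0);return R,t,W-(S@R.T+t),c
E
python3 - <<'E'
from h import *
R,t,r,c=fit();print(t,np.arctan2(R[1,0],R[0,0]),r.round(1).tolist())
w=lambda x,y:(R@[x,y]+t).round(1)
st=ray(c,[[487.5/3.4+184.5,419.5/3.4+149.5]],114)[0,:2];s=R.T@(st-t);print('stud shelf',s, np.hypot(*(s-[-74,0])))
for n,q in dict(pivot=(-74,0),push=(0,196),pushend=(0,-26),left=(-74,64),front=(-138,0),right=(-74,-64)).items():print(n,w(*q),np.hypot(*w(*q)).round())
# depth check: screws & other objects
for u,v in((487,419),(389,408),(115,260),(230,270),(340,50),(540,70),(650,485)):
    x,y=int(u/3.4+185),int(v/3.4+150);print(u,v,c['z_map'][y,x])
print(c['tvec'])
from rig import *
E
```

```text
[604.32288328  22.23627741] -0.08685133197734207 [[-0.2, 0.7], [0.3, -0.8], [-0.3, 0.2], [-1.1, -0.4], [-0.2, 1.1], [-1.0, 0.5], [0.7, 0.2], [1.2, -0.0], [0.6, -1.4]]
stud shelf [-77.14380124 -63.07778693] 63.156081968513476
pivot [530.6  28.7] 531.0
push [621.3 217.5] 658.0
pushend [602.1  -3.7] 602.0
left [536.2  92.4] 544.0
front [466.8  34.2] 468.0
right [525.1 -35.1] 526.0
487 419 1112.4902
389 408 1120.04
115 260 1116.8828
230 270 1133.2834
340 50 1099.5582
540 70 1107.5005
650 485 1134.2234
[  -3.73474088  605.53492588 1186.93528375]
```

The fit is good: residuals are at most 1.4 mm and the stud lies 63 mm from the pivot, with the catch at about 0.05 rad. I'll turn the tool so its x is shelf -x and its y is shelf +y, shut the fingers, and travel high.

servo_tool(
  commands=[
    [1,[0,0,0],[0,0,-0.7]],
    [1,[0,0,0],[0,0,-0.7]],
    [1,[0,0,0],[0,0,-0.7]],
    [1,[-0.022,-0.025,0],[0,0,0]],
    [1,[-0.022,-0.025,0],[0,0,0]],
    [1,[-0.022,-0.025,0],[0,0,0]],
    [1,[-0.022,-0.025,0],[0,0,0]],
    [1,[-0.022,-0.025,0],[0,0,0]],
    [1,[-0.022,-0.025,0],[0,0,0]],
    [1,[-0.022,-0.025,0],[0,0,0]],
  ],
  squeeze=20,
)

```text
time_s: 0.93
eef_pos: [297.6, 311.0, 231.1]
ee_rot: [-0.0, 0.044, 0.999, -0.0]
force: [0.7, 1.1, -0.1]
grip_width: 0.003
grip_force: 0.0
```

servo_tool(
  commands=[
    [1,[-0.022,-0.025,0],[0,0,0]],
    [1,[-0.022,-0.025,0],[0,0,0]],
    [1,[-0.022,-0.025,0],[0,0,0]],
    [1,[-0.022,-0.025,0],[0,0,0]],
    [1,[-0.022,-0.025,0],[0,0,0]],
    [1,[-0.022,-0.025,0],[0,0,0]],
    [1,[-0.022,-0.025,0],[0,0,0]],
    [1,[-0.022,-0.025,0],[0,0,0]],
    [1,[-0.022,-0.025,0],[0,0,0]],
    [1,[-0.022,-0.025,0],[0,0,0]],
  ],
)

```text
time_s: 1.77
eef_pos: [494.9, 42.6, 231.1]
ee_rot: [-0.0, 0.044, 0.999, 0.0]
force: [0.1, 0.1, -0.0]
grip_width: -0.002
grip_force: 0.0
```

```bash
cat >> h.py <<'E'
def where():
    from rig import sense
    from scipy.spatial.transform import Rotation as Ro
    R,t,_,_=fit();s=sense();q=s['ee_rot'];M=Ro.from_quat([q[1],q[2],q[3],q[0]]).as_matrix()
    M[:2]=R.T@M[:2]
    f=np.array(s['force']);f[:2]=R.T@f[:2]
    print('t',round(s['time_s'],2),'shelf',(R.T@(s['eef_pos'][:2]-t)).round(1),'z',s['eef_pos'][2].round(1),'F',f.round(1),'grip',round(s['grip_width'],3));return M,s
E
python3 -c "
from h import *
M,s=where();print(M.round(3))"
```

```text
t 1.77 shelf [-110.8   10.8] z 231.1 F [ 0.1  0.1 -0. ] grip -0.002
[[-1.     0.001 -0.001]
 [ 0.001  1.     0.   ]
 [ 0.001  0.    -1.   ]]
```

servo_tool(
  commands=[
    [1,[-0.022,-0.024,0],[0,0,0]],
    [1,[-0.022,-0.024,0],[0,0,0]],
    [1,[-0.022,-0.025,0],[0,0,0]],
    [1,[0,0,0.02],[0,0,0]],
    [1,[0,0,0.025],[0,0,0]],
    [1,[0,0,0.025],[0,0,0]],
    [1,[0,0,0.025],[0,0,0]],
    [1,[0,0,0.02],[0,0,0]],
    [1,[0,0,0.01],[0,0,0]],
    [1,[0,0,0.01],[0,0,0]],
  ],
)

```text
time_s: 2.6
eef_pos: [553.5, -34.3, 95.4]
ee_rot: [-0.0, 0.044, 0.999, 0.0]
force: [0.3, 0.8, 0.4]
grip_width: -0.0
grip_force: 0.0
```

Run:
```python
from h import *
where()
from rig import *
c=capture('wrist');cv2.imwrite('pics/w1.png',c['pixels'][:,:,::-1])
c=capture('scene');cv2.imwrite('pics/s1.png',cv2.resize(c['pixels'][150:320,190:430,::-1],None,fx=3.3,fy=3.3,interpolation=cv2.INTER_CUBIC))
def h(m):return 11*abs(m[0])+14.5*abs(m[1])
prev=None
for th in np.r_[0.05,np.arange(.2,3.01,.2),3.0]:
    u=np.array([-np.sin(th),-np.cos(th)]);m=np.array([-np.cos(th),np.sin(th)])
    p=np.array([-74,0])+60*u-(8+h(m))*m
    d=p-(prev if prev is not None else p);print(round(th,2),p.round(1),'tool d',(-d[0]).round(1),d[1].round(1));prev=p
```

```text
t 2.6 shelf [-45.7 -60.8] z 95.4 F [0.2 0.8 0.4] grip -0.0
0.05 [-57.3 -60.9] tool d -0.0 0.0
0.2 [-64.7 -63.1] tool d 7.4 -2.2
0.4 [-75.5 -64.5] tool d 10.8 -1.4
0.6 [-87.  -63.8] tool d 11.6 0.7
0.8 [-98.9 -60.5] tool d 11.9 3.3
1.0 [-110.4  -54.4] tool d 11.5 6.1
1.2 [-120.7  -45.5] tool d 10.3 8.9
1.4 [-129.  -34.] tool d 8.3 11.5
1.6 [-134.6  -21.1] tool d 5.6 13.0
1.8 [-138.   -10.3] tool d 3.4 10.7
2.0 [-139.3    1.5] tool d 1.3 11.9
2.2 [-137.9   14.1] tool d -1.4 12.6
2.4 [-133.6   26.7] tool d -4.3 12.6
2.6 [-126.3   38.6] tool d -7.4 11.8
2.8 [-116.    48.8] tool d -10.3 10.2
3.0 [-103.2   56.4] tool d -12.8 7.7
3.0 [-103.2   56.4] tool d 0.0 -0.0
```

View pics/s1.png

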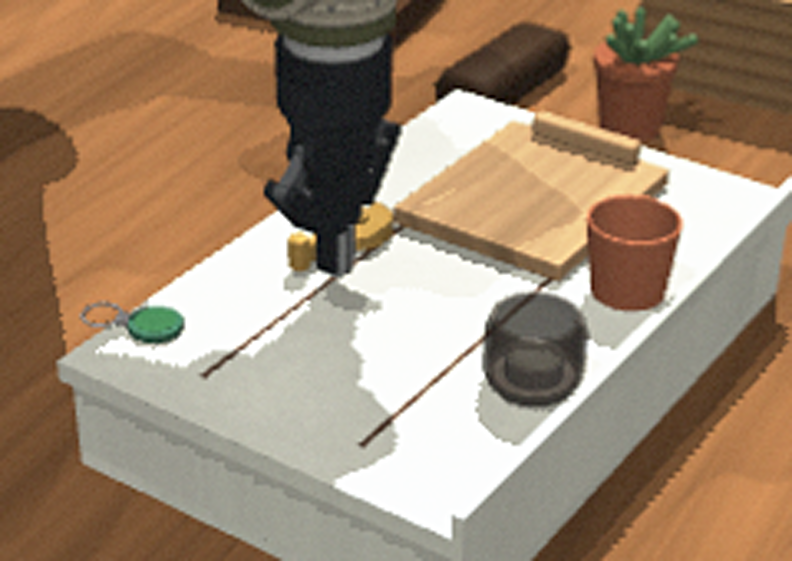

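The finger stands behind the lever's stud at (300,250) in this crop, with clear space around it. Next comes the sweep.

servo_tool(
  commands=[
    [1,[0.0055,0,0],[0,0,0]],
    [1,[0.0055,0,0],[0,0,0]],
    [1,[0.0037,-0.001,0],[0,0,0]],
    [1,[0.0037,-0.001,0],[0,0,0]],
    [1,[0.0054,-0.0007,0],[0,0,0]],
    [1,[0.0054,-0.0007,0],[0,0,0]],
    [1,[0.0058,0.0003,0],[0,0,0]],
    [1,[0.0058,0.0003,0],[0,0,0]],
    [1,[0.006,0.0017,0],[0,0,0]],
    [1,[0.006,0.0017,0],[0,0,0]],
  ],
)

```text
time_s: 3.53
eef_pos: [500.5, -29.0, 96.3]
ee_rot: [-0.0, 0.044, 0.999, -0.0]
force: [1.0, 0.2, 0.2]
grip_width: -0.001
grip_force: 0.5
```

Run:
```python
from h import *
where()
from rig import *
c=capture('scene');cv2.imwrite('pics/s2.png',cv2.resize(c['pixels'][150:320,190:430,::-1],None,fx=3.3,fy=3.3,interpolation=cv2.INTER_CUBIC))
```

```text
t 3.53 shelf [-99.  -60.1] z 96.3 F [0.9 0.3 0.2] grip -0.001
```

View pics/s2.png

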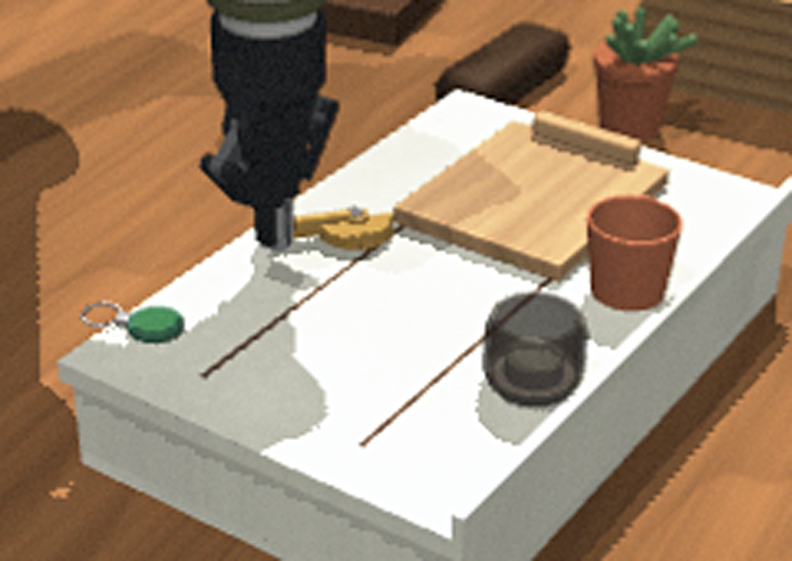

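The lever is following the finger with about 1 N. I'll continue.

servo_tool(
  commands=[
    [1,[0.0058,0.003,0.001],[0,0,0]],
    [1,[0.0058,0.003,0.001],[0,0,0]],
    [1,[0.0052,0.0045,0],[0,0,0]],
    [1,[0.0052,0.0045,0],[0,0,0]],
    [1,[0.0042,0.0058,0],[0,0,0]],
    [1,[0.0042,0.0058,0],[0,0,0]],
    [1,[0.0028,0.0065,0],[0,0,0]],
    [1,[0.0028,0.0065,0],[0,0,0]],
    [1,[0.0017,0.0054,0],[0,0,0]],
    [1,[0.0017,0.0054,0],[0,0,0]],
  ],
)

```text
time_s: 4.42
eef_pos: [466.2, 25.2, 94.3]
ee_rot: [-0.0, 0.044, 0.999, -0.0]
force: [1.0, -1.8, 0.1]
grip_width: 0.001
grip_force: 0.7
```

servo_tool(
  commands=[
    [1,[0.0007,0.006,0],[0,0,0]],
    [1,[0.0007,0.006,0],[0,0,0]],
    [1,[-0.0007,0.0063,0],[0,0,0]],
    [1,[-0.0007,0.0063,0],[0,0,0]],
    [1,[-0.002,0.0063,0],[0,0,0]],
    [1,[-0.002,0.0063,0],[0,0,0]],
    [1,[-0.0037,0.006,0],[0,0,0]],
    [1,[-0.0037,0.006,0],[0,0,0]],
    [1,[-0.005,0.005,0],[0,0,0]],
    [1,[-0.005,0.005,0],[0,0,0]],
  ],
)

```text
time_s: 5.25
eef_pos: [493.3, 82.1, 94.2]
ee_rot: [-0.0, 0.044, 0.999, -0.0]
force: [-1.4, -1.3, 0.3]
grip_width: -0.001
grip_force: 0.6
```

Run:
```python
from h import *
where()
from rig import *
c=capture('top');cv2.imwrite('pics/t2.png',cv2.resize(c['pixels'][230:312,240:360,::-1],None,fx=5,fy=5,interpolation=cv2.INTER_CUBIC))
```

```text
t 5.25 shelf [-115.8   50. ] z 94.2 F [-1.3 -1.4  0.3] grip -0.001
```

View pics/t2.png

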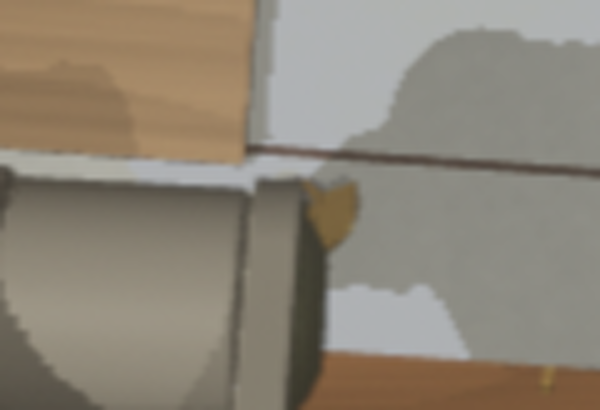

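The top view is mostly covered by the wrist. The half-moon shows at (335,210), already turned, and the finger is still in contact. I'll push on to the left end.

servo_tool(
  commands=[
    [1,[-0.0045,0.0025,0],[0,0,0]],
    [1,[-0.0045,0.0025,0],[0,0,0]],
    [1,[-0.004,0.0015,0],[0,0,0]],
    [1,[-0.003,0.001,0],[0,0,0]],
    [1,[-0.002,0.0005,0],[0,0,0]],
    [1,[0,0,0],[0,0,0]],
  ],
)

```text
time_s: 5.8
eef_pos: [511.8, 88.0, 94.3]
ee_rot: [0.0, 0.044, 0.999, 0.0]
force: [0.0, -1.3, 1.3]
grip_width: -0.0
grip_force: 0.0
```

```bash
python3 -c "
from h import *
where()"
```

```text
t 5.8 shelf [-97.8  57.5] z 94.3 F [ 0.2 -1.3  1.3] grip -0.0
```

servo_tool(
  commands=[
    [1,[0.0075,0,0],[0,0,0]],
    [1,[0.0075,0,0],[0,0,0]],
    [1,[0,0,-0.028],[0,0,0]],
    [1,[0,0,-0.028],[0,0,0]],
    [1,[0,0,-0.028],[0,0,0]],
    [1,[-0.0225,0.034,0],[0,0,0]],
    [1,[-0.0225,0.034,0],[0,0,0]],
    [1,[-0.0225,0.034,0],[0,0,0]],
    [1,[-0.0225,0.034,0],[0,0,0]],
    [1,[-0.0225,0.035,0],[0,0,0]],
  ],
)

```text
time_s: 6.63
eef_pos: [623.7, 251.3, 178.5]
ee_rot: [-0.0, 0.044, 0.999, 0.0]
force: [0.5, -0.4, 0.1]
grip_width: -0.002
grip_force: 0.0
```

Run:
```python
from h import *
where()
from rig import *
c=capture('top');cv2.imwrite('pics/t3.png',cv2.resize(c['pixels'][150:312,185:420,::-1],None,fx=3.4,fy=3.4,interpolation=cv2.INTER_CUBIC))
```

```text
t 6.63 shelf [ -0.6 229.9] z 178.5 F [ 0.5 -0.3  0.1] grip -0.002
```

View pics/t3.png

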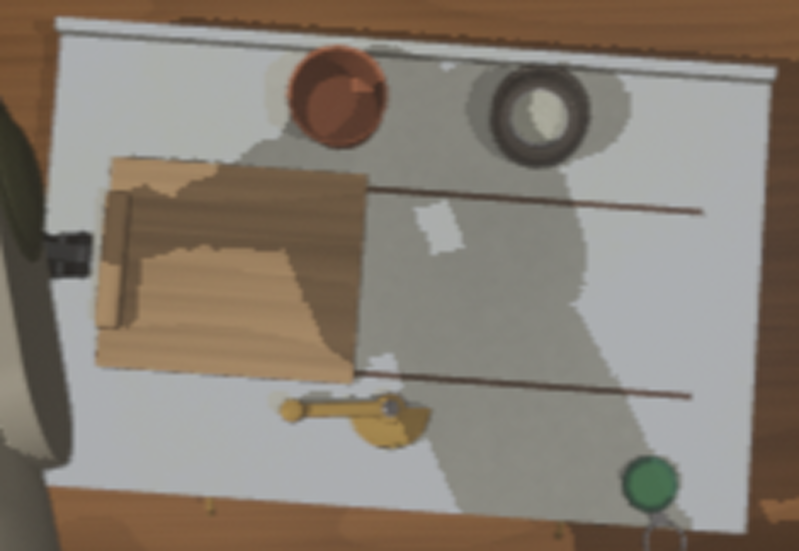

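The lever now points left with its stud at (291,410), and the panel is still closed. I'll lower the finger beside the panel's left end and push.

servo_tool(
  commands=[
    [1,[0,0,0.025],[0,0,0]],
    [1,[0,0,0.025],[0,0,0]],
    [1,[0,0,0.02],[0,0,0]],
    [1,[0,0,0.01],[0,0,0]],
    [1,[0,-0.007,0],[0,0,0]],
    [1,[0,-0.005,0],[0,0,0]],
    [1,[0,-0.004,0],[0,0,0]],
    [1,[0,-0.004,0],[0,0,0]],
    [1,[0,-0.005,0],[0,0,0]],
    [1,[0,-0.006,0],[0,0,0]],
  ],
)

```text
time_s: 7.52
eef_pos: [621.3, 218.8, 99.5]
ee_rot: [0.001, 0.044, 0.999, 0.0]
force: [0.3, 2.8, 1.0]
grip_width: -0.0
grip_force: 1.2
```

```bash
python3 -c "
from h import *
where()"
```

```text
t 7.52 shelf [ -0.2 197.3] z 99.5 F [0.1 2.9 1. ] grip -0.0
```

servo_tool(
  commands=[
    [1,[0,-0.008,0],[0,0,0]],
    [1,[0,-0.009,0],[0,0,0]],
    [1,[0,-0.01,0],[0,0,0]],
    [1,[0,-0.01,0],[0,0,0]],
    [1,[0,-0.01,0],[0,0,0]],
    [1,[0,-0.01,0],[0,0,0]],
    [1,[0,-0.01,0],[0,0,0]],
    [1,[0,-0.01,0],[0,0,0]],
    [1,[0,-0.01,0],[0,0,0]],
    [1,[0,-0.01,0],[0,0,0]],
  ],
)

```text
time_s: 8.35
eef_pos: [612.2, 121.3, 98.3]
ee_rot: [-0.0, 0.044, 0.999, 0.0]
force: [0.1, 3.1, 2.6]
grip_width: 0.002
grip_force: 1.3
```

servo_tool(
  commands=[
    [1,[0,-0.01,0],[0,0,0]],
    [1,[0,-0.01,0],[0,0,0]],
    [1,[0,-0.01,0],[0,0,0]],
    [1,[0,-0.01,0],[0,0,0]],
    [1,[0,-0.01,0],[0,0,0]],
    [1,[0,-0.01,0],[0,0,0]],
    [1,[0,-0.01,0],[0,0,0]],
    [1,[0,-0.008,0],[0,0,0]],
    [1,[0,-0.006,0],[0,0,0]],
    [1,[0,-0.005,0],[0,0,0]],
  ],
)

```text
time_s: 9.18
eef_pos: [604.4, 32.9, 98.2]
ee_rot: [-0.0, 0.044, 0.999, -0.0]
force: [-0.0, 2.2, 1.7]
grip_width: 0.004
grip_force: 1.1
```

```bash
python3 -c "
from h import *
where()"
```

```text
t 9.18 shelf [-0.8 10.6] z 98.2 F [-0.2  2.2  1.7] grip 0.004
```

servo_tool(
  commands=[
    [1,[0,-0.004,0],[0,0,0]],
    [1,[0,-0.004,0],[0,0,0]],
    [1,[0,-0.004,0],[0,0,0]],
    [1,[0,-0.003,0],[0,0,0]],
    [1,[0,-0.002,0],[0,0,0]],
    [1,[0,-0.002,0],[0,0,0]],
  ],
)

```text
time_s: 9.68
eef_pos: [602.8, 14.6, 98.2]
ee_rot: [-0.0, 0.044, 0.999, 0.0]
force: [-0.1, 2.1, 2.5]
grip_width: -0.0
grip_force: 1.1
```

servo_tool(
  commands=[
    [1,[0,-0.001,0],[0,0,0]],
    [1,[0,-0.001,0],[0,0,0]],
  ],
)

```text
time_s: 9.85
eef_pos: [602.6, 12.7, 98.2]
ee_rot: [-0.0, 0.044, 0.999, 0.0]
force: [-0.0, 1.7, 1.8]
grip_width: -0.0
grip_force: 1.0
```

servo_tool(
  commands=[
    [1,[0,-0.001,0],[0,0,0]],
    [1,[0,-0.001,0],[0,0,0]],
    [1,[0,-0.001,0],[0,0,0]],
  ],
)

```text
time_s: 10.1
eef_pos: [602.4, 9.9, 98.3]
ee_rot: [-0.0, 0.044, 0.999, 0.0]
force: [0.5, 7.7, 0.9]
grip_width: -0.002
grip_force: 4.3
```

servo_tool(
  commands=[
    [1,[0,-0.001,0],[0,0,0]],
    [1,[0,-0.001,0],[0,0,0]],
  ],
)

```text
time_s: 10.27
eef_pos: [602.3, 9.7, 98.3]
ee_rot: [0.0, 0.044, 0.999, 0.002]
force: [2.4, 17.1, 1.5]
grip_width: -0.003
grip_force: 8.5
```

The panel is at its stop: the force jumped to 17 N and the finger stands still. I'll back off and go over to the back side of the lever.

servo_tool(
  commands=[
    [1,[0,0.002,0],[0,0,0]],
    [1,[0,0.018,0],[0,0,0]],
    [1,[0,0,-0.03],[0,0,0]],
    [1,[0.021,0.026,0],[0,0,0]],
    [1,[0.021,0.026,0],[0,0,0]],
    [1,[0,0,0],[0,0,0]],
  ],
)

```text
time_s: 10.77
eef_pos: [564.1, 86.6, 128.4]
ee_rot: [-0.001, 0.042, 0.999, 0.0]
force: [0.3, -0.3, -0.3]
grip_width: -0.002
grip_force: 0.0
```

Run:
```python
from h import *
where()
from rig import *
c=capture('scene');cv2.imwrite('pics/s4.png',cv2.resize(c['pixels'][150:320,190:430,::-1],None,fx=3.3,fy=3.3,interpolation=cv2.INTER_CUBIC))
prev=None
h=lambda m:11*abs(m[0])+13.4*abs(m[1])
for th in np.r_[3.05,np.arange(2.9,0,-.2),.08]:
    u=np.array([-np.sin(th),-np.cos(th)]);m=-np.array([-np.cos(th),np.sin(th)])
    p=np.array([-74,0])+60*u-(8+h(m))*m
    d=p-(prev if prev is not None else p);print(round(th,2),p.round(1),'half tool d',(-d[0]/2).round(1),(d[1]/2).round(1));prev=p
```

```text
t 10.77 shelf [-45.6  60.6] z 128.4 F [ 0.3 -0.3 -0.3] grip -0.002
3.05 [-59.4  61.6] half tool d -0.0 0.0
2.9 [-67.1  63.5] half tool d 3.9 0.9
2.7 [-78.2  64.4] half tool d 5.6 0.4
2.5 [-90.   62.9] half tool d 5.9 -0.7
2.3 [-101.9   58.9] half tool d 5.9 -2.0
2.1 [-113.1   52. ] half tool d 5.6 -3.4
1.9 [-122.9   42.3] half tool d 4.9 -4.8
1.7 [-130.6   30.2] half tool d 3.8 -6.0
1.5 [-135.4   17.8] half tool d 2.4 -6.2
1.3 [-138.2    6.9] half tool d 1.4 -5.5
1.1 [-138.8   -5. ] half tool d 0.3 -6.0
0.9 [-136.7  -17.5] half tool d -1.0 -6.2
0.7 [-131.8  -29.8] half tool d -2.5 -6.2
0.5 [-123.9  -41.1] half tool d -4.0 -5.7
0.3 [-113.2  -50.7] half tool d -5.3 -4.8
0.1 [-100.2  -57.7] half tool d -6.5 -3.5
0.08 [-98.8 -58.2] half tool d -0.7 -0.3
```

View pics/s4.png

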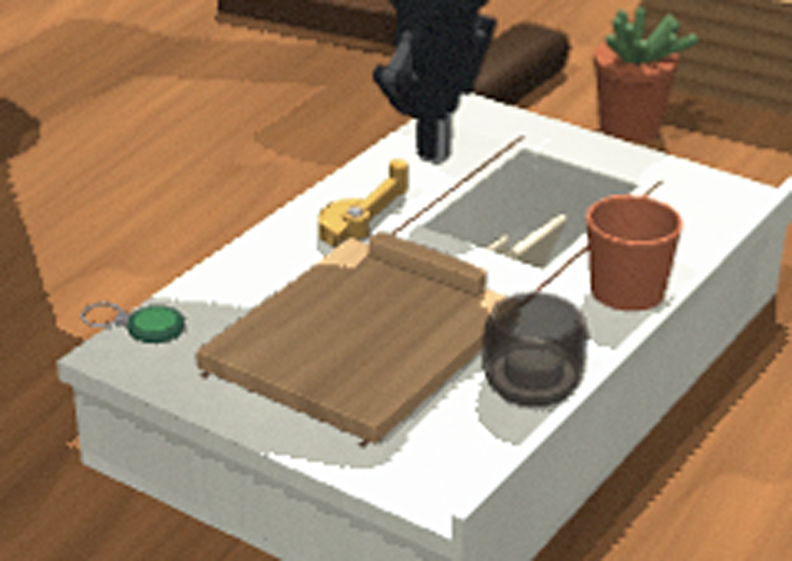

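The panel is open at its slot ends, near (365,440), the lever still points left with its stud at (398,175), and the finger is behind it. I'll lower and swing the lever back.

servo_tool(
  commands=[
    [1,[0,0,0.012],[0,0,0]],
    [1,[0,0,0.012],[0,0,0]],
    [1,[0,0,0.01],[0,0,0]],
    [1,[0.0046,0,0],[0,0,0]],
    [1,[0.0046,0,0],[0,0,0]],
    [1,[0.0046,0,0],[0,0,0]],
    [1,[0.0039,0.001,0],[0,0,0]],
    [1,[0.0039,0.001,0],[0,0,0]],
    [1,[0.0056,0.0004,0],[0,0,0]],
    [1,[0.0056,0.0004,0],[0,0,0]],
  ],
)

```text
time_s: 11.65
eef_pos: [534.1, 88.8, 94.7]
ee_rot: [0.001, 0.044, 0.999, -0.0]
force: [1.9, -1.5, -0.6]
grip_width: 0.0
grip_force: 0.9
```

servo_tool(
  commands=[
    [1,[0.0059,-0.0007,0],[0,0,0]],
    [1,[0.0059,-0.0007,0],[0,0,0]],
    [1,[0.0059,-0.002,0],[0,0,0]],
    [1,[0.0059,-0.002,0],[0,0,0]],
    [1,[0.0056,-0.0034,0],[0,0,0]],
    [1,[0.0056,-0.0034,0],[0,0,0]],
    [1,[0.0049,-0.0048,0],[0,0,0]],
    [1,[0.0049,-0.0048,0],[0,0,0]],
    [1,[0.0038,-0.006,0],[0,0,0]],
    [1,[0.0038,-0.006,0],[0,0,0]],
  ],
)

```text
time_s: 12.48
eef_pos: [479.6, 59.1, 94.6]
ee_rot: [0.001, 0.044, 0.999, 0.0]
force: [2.4, 0.2, 0.3]
grip_width: -0.0
grip_force: 0.8
```

```bash
python3 -c "
from h import *
where()"
```

```text
t 12.48 shelf [-127.4   25.9] z 94.6 F [2.4 0.4 0.3] grip -0.0
```

servo_tool(
  commands=[
    [1,[0.004,-0.004,0],[0,0,0]],
    [1,[0.004,-0.004,0],[0,0,0]],
    [1,[0.0014,-0.0055,0],[0,0,0]],
    [1,[0.0014,-0.0055,0],[0,0,0]],
    [1,[0.0003,-0.006,0],[0,0,0]],
    [1,[0.0003,-0.006,0],[0,0,0]],
    [1,[-0.001,-0.0062,0],[0,0,0]],
    [1,[-0.001,-0.0062,0],[0,0,0]],
    [1,[-0.0025,-0.0062,0],[0,0,0]],
    [1,[-0.0025,-0.0062,0],[0,0,0]],
  ],
)

```text
time_s: 13.32
eef_pos: [470.1, 3.8, 94.2]
ee_rot: [-0.0, 0.044, 0.999, 0.0]
force: [-0.2, 1.3, 0.0]
grip_width: -0.001
grip_force: 0.4
```

```bash
python3 -c "
from h import *
where()"
```

```text
t 13.32 shelf [-132.2  -30. ] z 94.2 F [-0.3  1.2  0. ] grip -0.001
```

On track at (-132,-30), so on to the last part, easing in at the right.

servo_tool(
  commands=[
    [1,[-0.004,-0.0057,0],[0,0,0]],
    [1,[-0.004,-0.0057,0],[0,0,0]],
    [1,[-0.0053,-0.0048,0],[0,0,0]],
    [1,[-0.0053,-0.0048,0],[0,0,0]],
    [1,[-0.006,-0.0035,0],[0,0,0]],
    [1,[-0.005,-0.003,0],[0,0,0]],
    [1,[-0.003,-0.001,0],[0,0,0]],
    [1,[-0.002,0,0],[0,0,0]],
    [1,[0,0,0],[0,0,0]],
  ],
)

```text
time_s: 14.07
eef_pos: [502.4, -27.0, 94.3]
ee_rot: [0.0, 0.044, 0.999, -0.0]
force: [0.0, 1.5, 0.2]
grip_width: 0.002
grip_force: 0.0
```

```bash
python3 -c "
from h import *
where()"
```

```text
t 14.07 shelf [-97.3 -57.9] z 94.3 F [-0.1  1.5  0.2] grip 0.002
```

servo_tool(
  commands=[
    [1,[0.0075,0,0],[0,0,0]],
    [1,[0.0075,0,0],[0,0,0]],
    [1,[0,0,-0.035],[0,0,0]],
    [1,[0,0,-0.035],[0,0,0]],
    [1,[0,0,-0.035],[0,0,0]],
    [1,[0.018,0.034,0],[0,0,0]],
    [1,[0.018,0.034,0],[0,0,0]],
    [1,[0.018,0.034,0],[0,0,0]],
    [1,[0.018,0.034,0],[0,0,0]],
    [1,[0.018,0.034,0],[0,0,0]],
  ],
)

```text
time_s: 14.9
eef_pos: [410.5, 153.0, 199.4]
ee_rot: [0.0, 0.044, 0.999, 0.0]
force: [0.3, -0.4, 0.4]
grip_width: 0.0
grip_force: 0.0
```

servo_tool(
  commands=[
    [1,[0.018,0.034,0],[0,0,0]],
    [1,[0.018,0.034,0],[0,0,0]],
    [1,[0.018,0.034,0],[0,0,0]],
    [1,[0.018,0.034,0],[0,0,0]],
    [1,[0.01,0.034,0],[0,0,0]],
    [1,[0,0.02,0],[0,0,0]],
    [1,[0,0,0],[0,0,0]],
  ],
)

```text
time_s: 15.48
eef_pos: [345.9, 350.6, 199.2]
ee_rot: [0.0, 0.042, 0.999, 0.0]
force: [-0.1, -0.1, 0.1]
grip_width: -0.004
grip_force: 0.0
```

Run:
```python
from h import *
where()
from rig import *
R,t,_,_=fit()
c=capture('top');cv2.imwrite('pics/t5.png',cv2.resize(c['pixels'][150:312,185:420,::-1],None,fx=3.4,fy=3.4,interpolation=cv2.INTER_CUBIC))
```

```text
t 15.48 shelf [-285.9  304.8] z 199.2 F [-0.  -0.1  0.1] grip -0.004
```

View pics/t5.png

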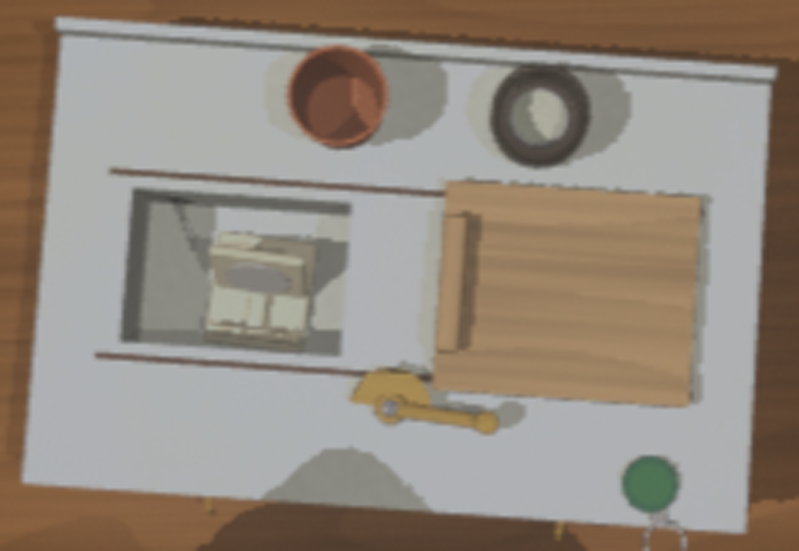

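The final view shows the panel fully open: its corner moved from (112,157) to (447,181), about 222 mm. The stud is at (487,423), so the lever is back right at about 0.1 rad, the half-moon bars the panel, and the deck objects haven't moved.

```bash
python3 -c "
from rig import *
print(finish_job())"
```

```text
the job is handed in; nothing more can be done
None
```

I handed the job in with the panel fully open and the lever swung back to the right, so the half-moon bars the panel. The final picture shows the phone stand sitting in the bay and nothing on the shelf moved; I didn't re-check the things on the table, and the hand-in call returned no verdict.

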